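# Close and pin a drill jig over a bao board blank

## Robot

A 6-joint arm with a two-finger parallel gripper is mounted at the origin on the work surface. World frame = base frame: x ahead of the robot, y to its left, z up, the work surface at z = 0. Lengths are in mm, angles in rad, forces in N, time in s.
With the tool pointing down it reaches from about 275 to 1000 mm from the base axis. Payload 8.4 kg.
Tool frame: the origin (TCP) lies on the centre line of the jaws, within the pads' length; the fingertips stand 22 mm ahead of it and the grasp point (between the pads) lies 3 mm ahead of it; z points along the fingers, x is the direction in which the jaws open and shut, and the axes are right-handed (so a half turn about z gives the same grasp; the last joint's range is limited). The gripper opens to 85 mm and grips with 20 to 120 N. Pads are 22 mm wide; open, the fingers measure 114 mm over their backs; the gripper's body (76 mm by 85 mm) begins 54 mm behind the grasp point. The pads swing forward as they close: fully open they stand 13 mm farther back than shut.
Start: joints at [-1.202, 0.353, 1.633, -0, 1.155, -0.002], TCP at [226.474, -582.527, 253.281] pointing down, gripper open.
Joint ranges: [-2.63, 2.63], [-0.92, 2.1], [0.06, 2.66], [-1.3, 4.44], [0, 2.69], [-3.02, 3.02]. Speed limits (rad/s): [2.22, 2.22, 2.79, 3.14, 3.14, 3.14].

## Interface

Orientations are given as [roll, pitch, yaw] about the fixed x, y, z axes, in that order (R = Rz(yaw) Ry(pitch) Rx(roll)).
In Python, from rig import status, viewer, job gives the robot as it stands.
- The arm moves only by the tool send_rows, never from a script. Its argument "plan" is a list of rows, each a list of 3 entries, a list of its own where there are three numbers: the shift along the tool's x, y, z in m, then the turn, a rotation vector about the tool's x, y, z in rad, then the opening, from -1 (shut) to 1 (fully open). In form: [[[x, y, z], [rx, ry, rz], jaw], ...]. A call has exactly 5 rows; each row is the pose to reach, as a shift and turn from the pose measured when the call began, along the tool's axes at that moment; what a row does not reach only later rows make up. A row lasts 1/12 s, in which the tool goes at most 41.7 mm and 7.16 degrees, less where a joint would pass 70% of its speed; a pose out of reach is approached as far as the arm can. A call with a gripper value outside its range is refused whole. The fingers move at their own pace and stop on an object; "squeeze" is the grip in N (left out, the last holds). Time passes only in rows, so rows that repeat a pose let the fingers close, or fill a call up. It gives the time, the measured TCP pose, the force and the opening at its end, in the units of the state.
- status.sense(): the state, without advancing time (a new reading comes with each control period).
- viewer.grab_frame(name): name is "scene" or "top" or "wrist"; returns the picture (384x512x3 uint8, red, green, blue); there is no depth.
- viewer.camera_params(name): a dict with "intrinsics" (3x3 intrinsics, pixels), "xyz" and "orientation" of the camera in the world. Camera axes: x right, y down, z forward; pixel columns grow to the right and rows downward; lengths in mm; the calibration is good to about 2 mm. A picture is of the moment at which its call begins: read the wrist's pose just before it. camera_params takes no time and is no camera call; for the wrist camera it gives the pose at the moment of the call.
- job.sign_off(): hands the job in, once; it reports no verdict.
Trained networks look in the newest picture that a camera, given by its name, has taken for a name from the list of things; names that differ only in an ending like _2 or _b are one class to them, and where a whole thing is asked for, a point or a joint stands for the part that bears it (a point fixed in the world has none). Each returns a list of dicts, best first, with "p" (0 to 1); they miss things now and then, are a little off and sometimes report something else, mostly with a low value. They report only what shows in the picture. A call takes as long as a camera call.
- viewer.cut_out(label, camera): "mask" (384x512 bool, what is visible of it) and "extent" ([left, top, width, height] in pixels, round what is visible of it).
The state is a dict: "clock": time; "qpos": joint angles; "qvel": joint speeds; "joint_efforts": joint torques, N m; "eef_pos": TCP position; "tcp_rot": TCP orientation; "contact_force": force on the tool from outside, world axes, zero at the start; "wrist_torque": the same for the moment, N m; "opening": opening from 0.0 (shut) to 1.0 (fully open).
Only numpy, scipy, OpenCV 4.12 (cv2) and the standard library are available. Lean on these libraries where they do the work, as an engineer would, in place of code of your own. Each camera call takes 0.05 s, during which the arm holds its last target.

## Task

Fold the drill jig's hinged template leaf down over the wooden blank, then take the wooden-handled locating pin from the tool stand and push it fully home through the hole in the leaf and the hole in the rail under it. The leaf is sprung, so finish while still holding it pressed down tight on the blank, pin home, ready for me to drill; leave the other things on the bench where they are.

Things in the scene. Friction and masses are not known exactly. Their poses are not given: they have to be found in the camera images.
- jig: Clamshell drill jig screwed to the bench: plywood base 214 x 250 mm, rails round a bed that holds the blank, and a hinged plywood leaf. Origin: centre of the base's underside, on the bench; z up. Hinge axis: along its x at y = +124.5, z = 38 mm. Lock rail with the pin hole: along the opposite side, y = -106 mm, 37 mm wide, top at z = 36 mm. Top of the blank: z = 38 mm.
- leaf (a joint): Angle of the hinged leaf above its spring plungers, rad: 0 = folded down onto them, grows as the free edge lifts; starts at 1.0 to 1.5 (nearly upright). The leaf's true angle to the base is leaf + lift. Stiff hinge (0.45 Nm friction): the leaf stays about where it is left.
- lift (a joint): How far the two spring plungers in the lock rail hold the folded leaf off the blank, rad: let go, about 0.03 (pin hole 7 mm up); 0 = pressed shut, flat on the blank. Pressing it shut takes about 6 N downward at the pin hole, and it springs back when let go.
- leaf_push (a point): Point on the leaf's outer (upper) face, mid-width, 185 mm from the hinge axis; a good place to push it shut. The leaf is plywood, 206 mm wide along the jig's x, 8 mm thick, its free edge 262 mm from the hinge axis; its underside passes through that axis. Closed, it reaches from the hinge towards the jig's -y. z axis: outward, square to the leaf.
- leaf_hole (a point): Centre of the pin hole's brass-ringed mouth on the leaf's outer (upper) face, mid-width, 12 mm hole, 230.5 mm from the hinge axis, moving with the leaf; 46 mm above the bench when shut. It stands alone near the free edge; the 16 smaller steel-bushed holes are for the drill.
- rail_hole (a point): Centre of the mouth of the pin hole in the lock rail's top, 12.5 mm hole, 36 mm deep (right through). With the leaf closed it lies straight under leaf_hole, 10 mm below it.
- pin_grip (a point): Locating pin: point on its axis in the middle of its turned wooden handle (25 mm diameter, straight for 34 mm), 32 mm above its collar's underside and 25 mm below its top. Steel collar 26 mm across, 5 mm thick; steel shank below it 10 mm across, 40 mm long, tapered nose. Starts upright in a hole of the stand, collar on the stand. z axis: along the pin to the handle. Home: collar on the leaf.
- pin_tip (a point): Lower end (nose) of the same pin, 72 mm below pin_grip along its axis.
- stand: Dark wooden block 150 x 56 x 48 mm with two holes 90 mm apart along its x, fixed to the bench; origin in the centre of its underside. One hole holds the pin, the other the centre punch; which is which varies.
- punch_mid (a point): Steel centre punch, 16 mm diameter body standing 68 mm above the stand, no collar and no wooden handle; the point is on its axis 34 mm above the stand. To be left alone.
- blank: Pale limewood blank 172 x 172 x 20 mm already lying in the jig's bed; origin in the centre of its underside. Stays there.
- dish: Shallow brown ceramic dish, 110 mm across, 28 mm high, origin in the centre of its underside; bystander.
- fish: Limewood fish carving about 110 mm long along its y, 36 mm high, origin in the centre of its underside; bystander.
- jar: Squat olive-green glass jar, 72 mm across, 75 mm high, origin in the centre of its underside; bystander.

How it is judged:
By the outcome, as a careful person would: the job done as asked, in the order asked, and still so for the second after the job is handed in, while the arm keeps its last pose, push and grip.
It also fails if it takes over 51 s, if anything falls off the work surface, if the arm or the gripper's body presses on something with over 40 N, if the wrist force passes 120 N, or if a joint passes its speed limit or range.

## Working session

There is one attempt and no reset: what is moved stays moved. The work goes in short steps, Python scripts to look and compute and a tool call to move; the robot and the scene stay as the last step left them, time stands still between calls to the robot, and variables do not carry over. Pictures are saved under pics/ and viewed, and the job is handed in when it is done.

Besides the shell and the picture viewer there is one more tool, called after "Request:" by a JSON object that holds its "api" and its "payload". send_rows: Moves the arm, as the interface text tells. Its arguments: {"type":"object","properties":{"plan":{"type":"array"},"squeeze":{"type":"number"}},"required":["plan"]}

```bash
ls; mkdir -p pics; python3 - <<'E'
from rig import status, viewer, job
import cv2, numpy as np
s=status.sense(); print(s)
for n in ["scene","top","wrist"]:
    im=viewer.grab_frame(n); cv2.imwrite(f"pics/a_{n}.png",cv2.cvtColor(im,cv2.COLOR_RGB2BGR))
    print(n,viewer.camera_params(n))
E
```

```text
pics
{'clock': 0.0, 'qpos': array([-1.20242295e+00,  3.53640639e-01,  1.63416887e+00,  2.19307810e-05,
        1.15518784e+00, -2.41276630e-03]), 'qvel': array([-0.00130508, -0.00104329, -0.00115412, -0.00202507, -0.00172719,
       -0.00022664]), 'joint_efforts': array([-3.39101352e-03, -6.05255055e+01, -3.42080283e+01, -3.07261771e-04,
        9.61488462e-03, -7.41623808e-06]), 'eef_pos': array([ 226.30010052, -582.09690165,  252.55148724]), 'tcp_rot': array([-3.14156921e+00,  1.40463879e-03, -1.20001903e+00]), 'contact_force': array([ 0.37709823, -0.49248637, -0.36215439]), 'wrist_torque': array([-0.03832016,  0.00154009, -0.00828942]), 'opening': 1.0013073902906133}
scene {'intrinsics': array([[384.00355212,   0.        , 260.92833032],
       [  0.        , 384.00355212, 189.02052014],
       [  0.        ,   0.        ,   1.        ]]), 'xyz': array([1035.2867994 , -350.40138171,  805.41669558]), 'orientation': array([-2.47655604, -0.00444824,  0.94422393])}
top {'intrinsics': array([[427.44922568,   0.        , 259.04399201],
       [  0.        , 427.44922568, 188.6624193 ],
       [  0.        ,   0.        ,   1.        ]]), 'xyz': array([ 415.87961356,   -8.68508678, 1352.19474215]), 'orientation': array([-3.01963165e+00, -1.15239327e-03, -1.59095741e+00])}
wrist {'intrinsics': array([[317.57629594,   0.        , 254.24456631],
       [  0.        , 317.57629594, 196.59825609],
       [  0.        ,   0.        ,   1.        ]]), 'xyz': array([ 303.86812508, -551.23531395,  374.6211644 ]), 'orientation': array([ 2.80981868e+00,  1.97653099e-03, -1.20012484e+00])}
```

View pics/a_scene.png

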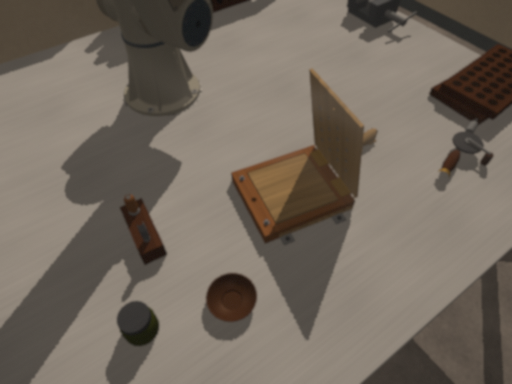

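View pics/a_top.png

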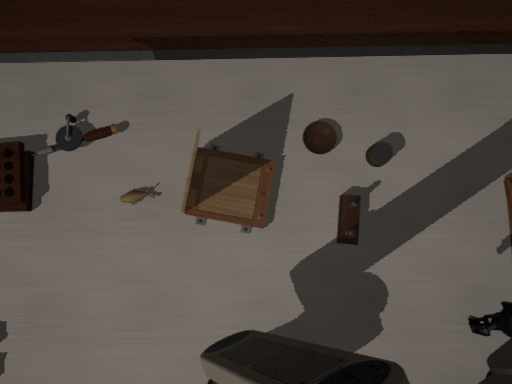

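View pics/a_wrist.png

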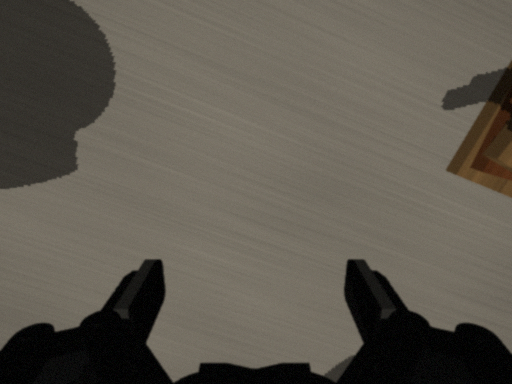

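```bash
cat > h.py <<'E'
from rig import status, viewer, job
import cv2, numpy as np
from scipy.spatial.transform import Rotation as R
def rot(e): return R.from_euler('xyz',e).as_matrix()
def proj(c,P):
    P=np.atleast_2d(P); q=(P-c['xyz'])@rot(c['orientation']); k=c['intrinsics']
    return (q/q[:,2:])@k.T[:, :2]
def ray(c,uv,z):
    d=rot(c['orientation'])@np.linalg.solve(c['intrinsics'],[uv[0],uv[1],1]); t=(z-c['xyz'][2])/d[2]
    return c['xyz']+t*d
def save(im,name,crop=None,s=1):
    if crop: l,t,w,h=crop; im=im[t:t+h,l:l+w]
    im=cv2.resize(im,None,fx=s,fy=s,interpolation=cv2.INTER_CUBIC)
    cv2.imwrite(f"pics/{name}.png",cv2.cvtColor(im,cv2.COLOR_RGB2BGR))
E
python3 - <<'E'
from h import *
import pickle
ims={}
for n in ["scene","top"]:
    im=viewer.grab_frame(n); ims[n]=im
    c=viewer.camera_params(n)
    for l in ["jig","leaf","pin_grip","punch_mid","stand","blank"]+(["dish","fish","jar"] if n=="top" else []):
        for d in viewer.cut_out(l,n)[:2]:
            m=d['mask']; ys,xs=np.nonzero(m); ims[n,l,round(d['p'],2)]=m
            print(n,l,round(d['p'],2),d['extent'],xs.mean().round(1),ys.mean().round(1),len(xs),ray(c,(xs.mean(),ys.mean()),30).round())
pickle.dump(ims,open('m.pkl','wb'))
save(ims['top'],'b_top',(170,110,200,150),4)
save(ims['scene'],'b_scene',(110,60,280,200),2.8)
print(status.sense()['clock'])
E
```

```text
scene jig 0.67 [229.4, 68.7, 138.1, 176.2] 313.9 166.1 7843 [564. 171.  30.]
scene leaf 0.57 [306.8, 69.3, 56.6, 126.6] 336.0 132.8 3894 [504. 308.  30.]
scene pin_grip 0.5 [122.9, 195.7, 16.9, 22.0] 131.0 206.5 208 [ 402. -284.   30.]
scene punch_mid 0.47 [135.7, 221.7, 14.9, 20.9] 143.4 232.9 114 [ 490. -292.   30.]
scene stand 0.66 [118.0, 202.8, 49.2, 67.0] 143.6 233.9 1421 [ 493. -293.   30.]
scene blank 0.75 [246.6, 153.6, 89.5, 70.9] 290.7 188.3 3615 [587.  72.  30.]
top jig 0.55 [181.9, 131.1, 94.7, 105.8] 225.6 185.8 2855 [589.  91.  30.]
top leaf 0.69 [184.4, 130.9, 15.6, 74.9] 191.3 167.8 192 [648. 198.  30.]
top leaf 0.18 [347.2, 227.6, 9.9, 11.8] 351.2 233.2 91 [ 434. -294.   30.]
top pin_grip 0.57 [346.1, 229.3, 9.3, 11.4] 349.9 233.3 58 [ 434. -290.   30.]
top pin_grip 0.55 [182.6, 131.0, 16.3, 81.0] 189.3 179.4 232 [611. 204.  30.]
top punch_mid 0.55 [349.4, 201.3, 5.5, 4.9] 353.7 203.1 31 [ 527. -306.   30.]
top stand 0.94 [337.2, 192.2, 21.1, 50.4] 348.8 218.3 851 [ 480. -289.   30.]
top blank 0.8 [198.5, 157.4, 66.3, 63.8] 230.3 187.2 3077 [584.  76.  30.]
top dish 0.71 [307.2, 122.9, 30.7, 29.8] 320.2 137.1 923 [ 738. -210.   30.]
top fish 0.8 [121.5, 190.4, 26.3, 13.4] 133.3 196.2 237 [562. 378.  30.]
top jar 0.73 [367.1, 144.1, 25.0, 19.4] 379.1 153.3 491 [ 682. -394.   30.]
1.0
```

```bash
ls pics
```

```text
a_scene.png
a_top.png
a_wrist.png
b_scene.png
b_top.png
```

View pics/b_top.png

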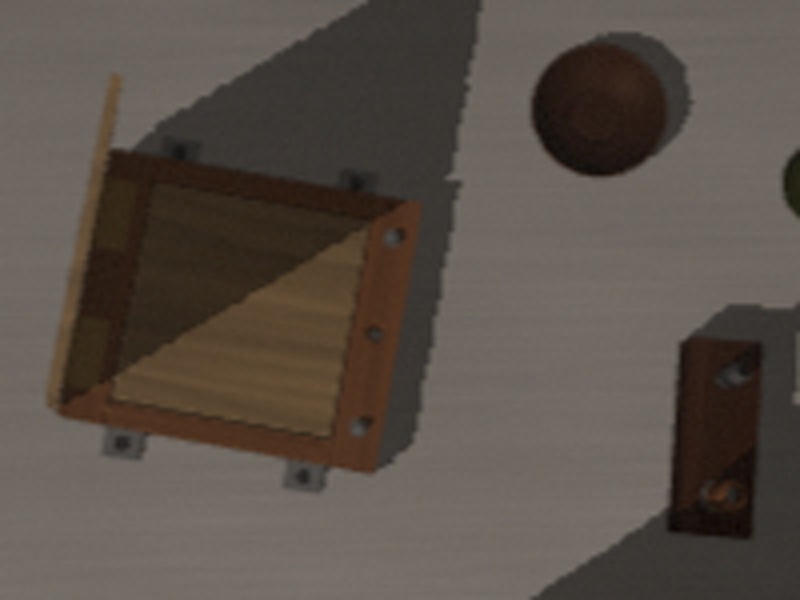

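View pics/b_scene.png

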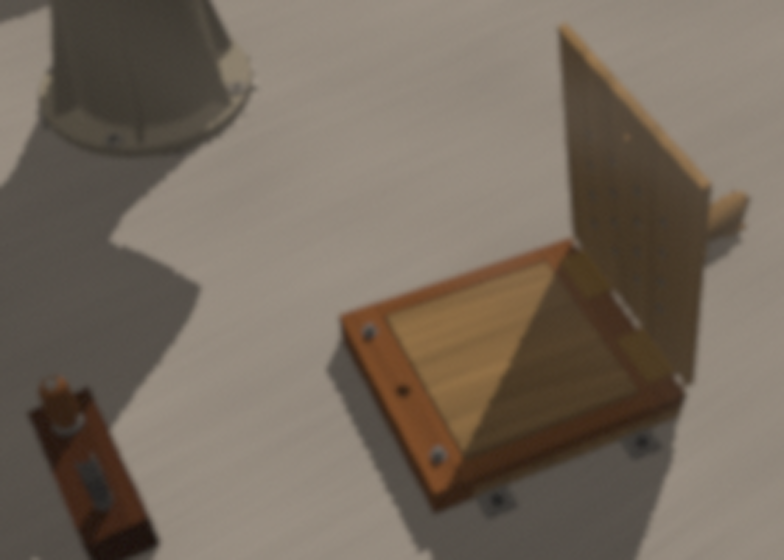

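```bash
python3 - <<'E'
from h import *
T=viewer.camera_params('top');S=viewer.camera_params('scene')
from scipy.optimize import least_squares
tp=lambda u,v:(170+u/4,110+v/4); sp=lambda u,v:(110+u/2.8,60+v/2.8)
print('hole',ray(T,tp(375,334),36),ray(S,sp(403,391),36))
# jig pts: z offset of plungers unknown -> use mid & direction
obs=[(T,tp(375,334),(0,-106,36)),(S,sp(403,391),(0,-106,36)),
(T,tp(420,202),(107,-125,36)),(T,tp(375,472),(-107,-125,36)),(S,sp(342,318),(-107,-125,36)),(S,sp(437,490),(107,-125,36)),
(T,tp(62,415),(-107,125,36)),(S,sp(682,398),(107,125,36))]
def jw(p,l): 
    l=np.array(l,float); c,s=np.cos(p[2]),np.sin(p[2]); return np.array([p[0]+c*l[0]-s*l[1],p[1]+s*l[0]+c*l[1],l[2]])
f=lambda p:np.concatenate([proj(c,jw(p,l))[0]-uv for c,uv,l in obs])
r=least_squares(f,[585,85,-0.15],loss='soft_l1'); p=r.x;print(p,f(p).round(1).reshape(-1,2).tolist())
print('hole',jw(p,(0,-106,36)))
# plungers
for a in [(394,237),(361,426)]: print('pl T',ray(T,tp(*a),42))
for a in [(369,332),(438,456)]: print('pl S',ray(S,sp(*a),42))
# leaf angle
tl=[(T,tp(115,75),(103,262)),(S,sp(562,24),(-103,262)),(S,sp(708,186),(103,262))]
for th in np.arange(0.9,1.7,.1):
    o=[]
    for c,uv,(x,d) in tl:
        P=jw(p,(x,124.5-d*np.cos(th)-8*np.sin(th)*0,38+d*np.sin(th)))
        o.append((proj(c,P)[0]-uv).round(1))
    print(round(th,2),o)
# pin
for h in (105,): print('pin T',ray(T,tp(720,490),h))
print('pin S top',ray(S,sp(55,381),105),'collar',ray(S,sp(66,428),53), 'pinT collar',ray(T,tp(716,492),53))
for c,uv in [(T,tp(683,338)),(T,tp(762,342)),(T,tp(752,538)),(T,tp(668,530)),(S,sp(30,412)),(S,sp(90,390)),(S,sp(157,540)),(S,sp(96,560))]: print('st',ray(c,uv,48).round(1))
for l in ['pin_grip','punch_mid']: pass
E
```

```text
hole [561.7538347  -27.72560198  36.        ] [565.59456475 -27.71056555  36.        ]
[ 5.85200569e+02  7.63092938e+01 -1.94555471e-01] [[-0.0, -0.9], [-0.2, -0.2], [0.6, -0.4], [0.1, -0.2], [-1.6, -1.4], [-1.0, 0.8], [-1.7, -0.1], [2.2, -2.3]]
hole [564.70754574 -27.69087924  36.        ]
pl T [636.54165344 -44.01582392  42.        ]
pl T [490.42719623 -15.39394827  42.        ]
pl S [495.72987231 -16.62523066  42.        ]
pl S [642.2257778  -45.63341802  42.        ]
0.9 [array([47.5, 12.6]), array([-49.2,  33.1]), array([-57.4,  36.9])]
1.0 [array([39.3,  9.8]), array([-40.6,  25.2]), array([-47. ,  28.3])]
1.1 [array([30.4,  7.1]), array([-31.3,  17.8]), array([-36. ,  20.1])]
1.2 [array([20.9,  4.5]), array([-21.5,  11. ]), array([-24.6,  12.6])]
1.3 [array([11.,  2.]), array([-11.4,   5.1]), array([-12.9,   5.7])]
1.4 [array([ 0.9, -0.2]), array([-1.1,  0.1]), array([-1.1, -0.3])]
1.5 [array([-9.4, -2.3]), array([ 9.2, -4. ]), array([10.4, -5.3])]
1.6 [array([-19.6,  -4.1]), array([19.3, -7. ]), array([21.6, -9.2])]
pin T [ 435.17745422 -274.68496937  105.        ]
pin S top [ 433.99948903 -280.94327276  105.        ] collar [ 441.28458705 -288.94379556   53.        ] pinT collar [ 434.539431  -282.6815934   53.       ]
st [ 552.6 -263.8   48. ]
st [ 548.3 -324.3   48. ]
st [ 399.5 -309.4   48. ]
st [ 406.7 -246.1   48. ]
st [ 403.7 -306.6   48. ]
st [ 412.1 -254.6   48. ]
st [ 579.1 -275.3   48. ]
st [ 567.  -322.1   48. ]
```

```bash
cat >> h.py <<'E'
JIG=np.array([585.2,76.3,-0.1946])
def jw(l,p=JIG):
    l=np.array(l,float); c,s=np.cos(p[2]),np.sin(p[2]); return np.array([p[0]+c*l[0]-s*l[1],p[1]+s*l[0]+c*l[1],l[2]])
def shift(P,yaw):
    s=status.sense(); A=rot(s['tcp_rot']); B=rot([np.pi,0,yaw])
    print('t',round(s['clock'],2),'at',s['eef_pos'].round(1),s['tcp_rot'].round(3),'F',s['contact_force'].round(1),'op',round(s['opening'],2))
    print('shift m',((A.T@(np.array(P)-s['eef_pos']))/1000).round(4).tolist(),'rot',R.from_matrix(A.T@B).as_rotvec().round(4).tolist())
def face(th,d,extra=0,up=0):  # TCP (tip 22 ahead) for pushing face point at d
    return jw((0,124.5-d*np.cos(th)+8*np.sin(th)+extra,38+d*np.sin(th)+8*np.cos(th)+up+22))
E
python3 -c "
from h import *
shift(jw((0,155,400)),-0.195)
print(face(1.4,215))"
```

```text
t 1.0 at [ 226.5 -582.5  253.3] [-3.142 -0.    -1.2  ] F [ 0.1 -0.1  0.5] op 1.0
shift m [-0.615, -0.6561, -0.1467] rot [0.0, -0.0001, -1.005]
[603.73310182 170.33167898 273.23142909]
```

Request:
{"api": "send_rows", "payload": {"plan": [[[-0.615,-0.656,-0.147],[0,0,-1.005],-1],[[-0.615,-0.656,-0.147],[0,0,-1.005],-1],[[-0.615,-0.656,-0.147],[0,0,-1.005],-1],[[-0.615,-0.656,-0.147],[0,0,-1.005],-1],[[-0.615,-0.656,-0.147],[0,0,-1.005],-1]]}}

```text
clock: 1.42
eef_pos: [315.6, -395.4, 287.2]
tcp_rot: [-3.142, -0.0, -0.569]
contact_force: [0.7, 0.7, 0.4]
opening: 0.302
```

```bash
python3 -c "
from h import *
shift(jw((0,155,400)),-0.195)"
```

```text
t 1.42 at [ 315.6 -395.4  287.2] [-3.142 -0.    -0.569] F [0.7 0.7 0.4] op 0.3
shift m [-0.0841, -0.6869, -0.1128] rot [0.0, -0.0002, -0.3745]
```

Request:
{"api": "send_rows", "payload": {"plan": [[[-0.084,-0.687,-0.113],[0,0,-0.374],-1],[[-0.084,-0.687,-0.113],[0,0,-0.374],-1],[[-0.084,-0.687,-0.113],[0,0,-0.374],-1],[[-0.084,-0.687,-0.113],[0,0,-0.374],-1],[[-0.084,-0.687,-0.113],[0,0,-0.374],-1]]}}

```text
clock: 1.83
eef_pos: [404.6, -209.9, 321.1]
tcp_rot: [3.141, -0.001, -0.195]
contact_force: [1.6, -1.3, 0.9]
opening: -0.001
```

```bash
python3 -c "
from h import *
shift(jw((0,155,400)),-0.195)"
```

```text
t 1.83 at [ 404.6 -209.9  321.1] [ 3.141e+00 -1.000e-03 -1.950e-01] F [ 1.6 -1.3  0.9] op -0.0
shift m [0.1219, -0.4707, -0.0789] rot [0.0003, -0.0009, 0.0003]
```

Request:
{"api": "send_rows", "payload": {"plan": [[[0.122,-0.471,-0.079],[0,0,0],-1],[[0.122,-0.471,-0.079],[0,0,0],-1],[[0.122,-0.471,-0.079],[0,0,0],-1],[[0.122,-0.471,-0.079],[0,0,0],-1],[[0.122,-0.471,-0.079],[0,0,0],-1]]}}

```text
clock: 2.25
eef_pos: [493.5, -24.2, 354.7]
tcp_rot: [3.141, -0.002, -0.195]
contact_force: [1.1, -0.5, -0.4]
opening: -0.001
```

```bash
python3 -c "
from h import *
shift(jw((0,155,400)),-0.195)"
```

```text
t 2.25 at [493.5 -24.2 354.7] [ 3.141e+00 -2.000e-03 -1.950e-01] F [ 1.1 -0.5 -0.4] op -0.0
shift m [0.0706, -0.2713, -0.0452] rot [0.0002, -0.0019, 0.0004]
```

Request:
{"api": "send_rows", "payload": {"plan": [[[0.071,-0.271,-0.045],[0,0,0],-1],[[0.071,-0.271,-0.045],[0,0,0],-1],[[0.071,-0.271,-0.045],[0,0,0],-1],[[0.071,-0.271,-0.045],[0,0,0],-1],[[0.071,-0.271,-0.045],[0,0,0],-1]]}}

```text
clock: 2.67
eef_pos: [582.7, 161.2, 387.8]
tcp_rot: [3.141, -0.002, -0.194]
contact_force: [1.1, -0.1, 0.6]
opening: -0.005
```

```bash
python3 -c "
from h import *
shift(jw((0,155,400)),-0.195)"
```

```text
t 2.67 at [582.7 161.2 387.8] [ 3.141e+00 -2.000e-03 -1.940e-01] F [ 1.1 -0.1  0.6] op -0.01
shift m [0.0189, -0.0722, -0.0122] rot [0.0002, -0.0023, 0.0009]
```

Request:
{"api": "send_rows", "payload": {"plan": [[[0.019,-0.072,-0.012],[0,0,0],-1],[[0.019,-0.072,-0.012],[0,0,0],-1],[[0.019,-0.072,0.03],[0,0,0],-1],[[0.019,-0.072,0.07],[0,0,0],-1],[[0.019,-0.072,0.11],[0,0,0],-1]]}}

```text
clock: 3.08
eef_pos: [615.7, 229.1, 276.7]
tcp_rot: [-3.141, -0.004, -0.193]
contact_force: [0.1, 0.2, -0.3]
opening: 0.0
```

```bash
python3 -c "
from h import *
im=viewer.grab_frame('scene'); save(im,'c_scene',(200,0,300,260),2.3)
shift(face(1.4,215),-0.195)"
```

```text
t 3.13 at [611.8 227.3 267.4] [ 3.136  0.007 -0.193] F [-3.2 -1.  -6.5] op 0.0
shift m [0.003, 0.0575, -0.0055] rot [0.0059, 0.0071, 0.0017]
```

View pics/c_scene.png

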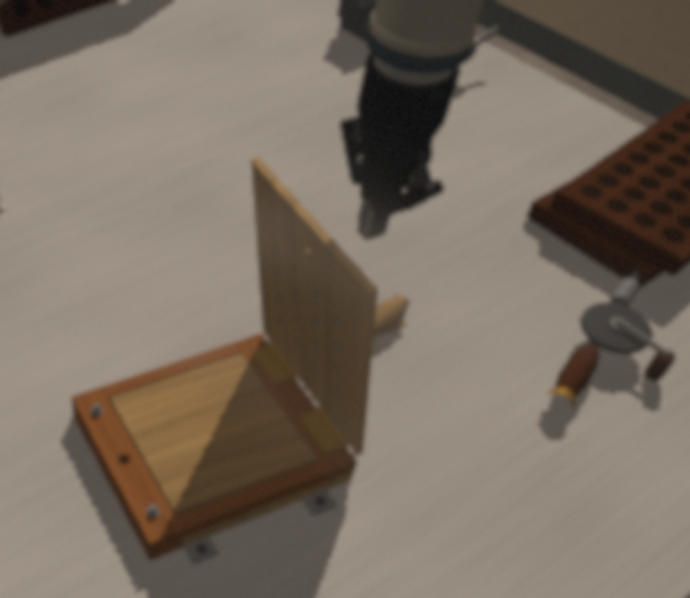

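```bash
cat > fold.py <<'E'
from h import *
import sys
def path(ths,ds):
    s=status.sense(); A=rot(s['tcp_rot']); print('t',round(s['clock'],2),s['eef_pos'].round(1),s['contact_force'].round(1))
    B=rot([np.pi,0,-0.195]); print('rot',R.from_matrix(A.T@B).as_rotvec().round(3))
    for th,d in zip(ths,ds):
        P=face(th,d,extra=11*np.sin(th))
        print(round(th,2),((A.T@(P-s['eef_pos']))/1000).round(3).tolist(),P.round())
a=float(sys.argv[1]);b=float(sys.argv[2]);n=int(sys.argv[3])
ths=np.linspace(a,b,n); path(ths,185+30*ths/1.4)
E
python3 fold.py 1.4 0.95 5
```

```text
t 3.13 [611.8 227.3 267.4] [-3.2 -1.  -6.5]
rot [0.006 0.007 0.002]
1.4 [0.003, 0.047, -0.006] [606. 181. 273.]
1.29 [0.003, 0.07, 0.001] [601. 158. 266.]
1.17 [0.003, 0.092, 0.011] [597. 136. 257.]
1.06 [0.003, 0.113, 0.023] [593. 116. 245.]
0.95 [0.003, 0.133, 0.036] [589.  96. 232.]
```

Request:
{"api": "send_rows", "payload": {"plan": [[[0.003,0.025,-0.006],[0.006,0.007,0.002],-1],[[0.003,0.045,-0.006],[0.006,0.007,0.002],-1],[[0.003,0.06,-0.003],[0.006,0.007,0.002],-1],[[0.003,0.08,0.006],[0.006,0.007,0.002],-1],[[0.003,0.1,0.016],[0.006,0.007,0.002],-1]]}}

```text
clock: 3.55
eef_pos: [596.3, 128.1, 253.9]
tcp_rot: [-3.14, -0.003, -0.195]
contact_force: [-0.4, 0.9, 1.3]
opening: 0.0
```

```bash
python3 fold.py 1.1 0.6 6
```

```text
t 3.55 [596.3 128.1 253.9] [-0.4  0.9  1.3]
rot [-0.002 -0.003 -0.   ]
1.1 [-0.001, 0.006, 0.004] [594. 122. 250.]
1.0 [-0.001, 0.024, 0.016] [591. 105. 238.]
0.9 [-0.001, 0.041, 0.029] [588.  88. 225.]
0.8 [-0.001, 0.056, 0.043] [585.  74. 211.]
0.7 [-0.001, 0.069, 0.059] [582.  60. 195.]
0.6 [-0.001, 0.081, 0.075] [580.  49. 178.]
```

Request:
{"api": "send_rows", "payload": {"plan": [[[0,0.02,0.014],[0,0,0],-1],[[0,0.036,0.026],[0,0,0],-1],[[0,0.052,0.04],[0,0,0],-1],[[0,0.066,0.056],[0,0,0],-1],[[0,0.079,0.072],[0,0,0],-1]]}}

```text
clock: 3.97
eef_pos: [582.0, 49.6, 182.8]
tcp_rot: [-3.139, -0.006, -0.196]
contact_force: [1.3, -0.6, 1.1]
opening: -0.001
```

```bash
python3 fold.py 0.6 0.1 6; python3 -c "
from h import *
im=viewer.grab_frame('scene'); save(im,'d_scene',(180,50,250,220),2.4)"
```

```text
t 3.97 [582.   49.6 182.8] [ 1.3 -0.6  1.1]
rot [-0.003 -0.006 -0.001]
0.6 [-0.002, 0.001, 0.005] [580.  49. 178.]
0.5 [-0.002, 0.011, 0.022] [578.  39. 161.]
0.4 [-0.002, 0.02, 0.04] [576.  31. 143.]
0.3 [-0.002, 0.026, 0.059] [575.  25. 124.]
0.2 [-0.002, 0.031, 0.077] [574.  20. 105.]
0.1 [-0.002, 0.033, 0.096] [574.  18.  87.]
```

View pics/d_scene.png

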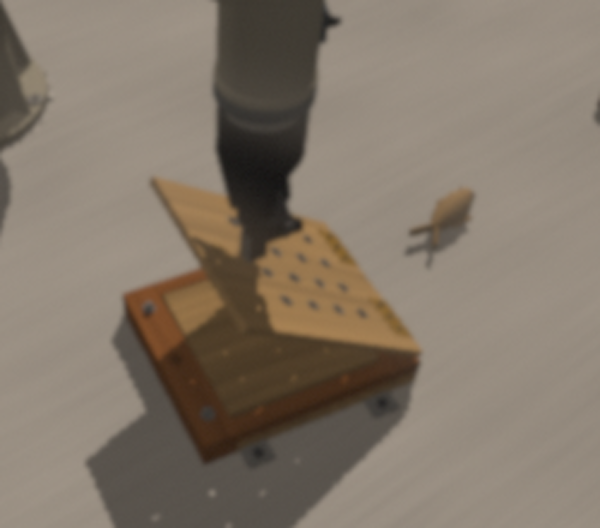

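Request:
{"api": "send_rows", "payload": {"plan": [[[-0.002,0.011,0.022],[0,0,0],-1],[[-0.002,0.019,0.04],[0,0,0],-1],[[-0.002,0.025,0.058],[0,0,0],-1],[[-0.002,0.029,0.074],[0,0,0],-1],[[-0.002,0.032,0.088],[0,0,0],-1]]}}

```text
clock: 4.43
eef_pos: [572.2, 16.4, 91.7]
tcp_rot: [-3.141, -0.002, -0.197]
contact_force: [-0.3, -0.1, 0.7]
opening: -0.0
```

```bash
python3 fold.py 0.1 0 5
```

```text
t 4.43 [572.2  16.4  91.7] [-0.3 -0.1  0.7]
rot [-0.001 -0.002 -0.002]
0.1 [0.001, -0.002, 0.005] [574.  18.  87.]
0.08 [0.001, -0.001, 0.01] [574.  17.  82.]
0.05 [0.001, -0.001, 0.014] [574.  17.  77.]
0.02 [0.001, -0.001, 0.019] [574.  17.  73.]
0.0 [0.001, -0.001, 0.024] [574.  17.  68.]
```

Request:
{"api": "send_rows", "payload": {"plan": [[[0,0,0.006],[0,0,0],-1],[[0,0,0.01],[0,0,0],-1],[[0,0,0.014],[0,0,0],-1],[[0,0,0.017],[0,0,0],-1],[[0,0,0.019],[0,0,0],-1]]}}

```text
clock: 4.85
eef_pos: [572.8, 16.6, 73.2]
tcp_rot: [-3.141, -0.003, -0.197]
contact_force: [-0.1, -0.6, 0.8]
opening: -0.004
```

```bash
python3 fold.py 0.1 0 2; python3 -c "
from h import *
im=viewer.grab_frame('scene'); save(im,'e_scene',(200,100,200,150),4)"
```

```text
t 4.85 [572.8  16.6  73.2] [-0.1 -0.6  0.8]
rot [-0.001 -0.003 -0.002]
0.1 [0.001, -0.001, -0.013] [574.  18.  87.]
0.0 [0.001, -0.0, 0.005] [574.  17.  68.]
```

View pics/e_scene.png

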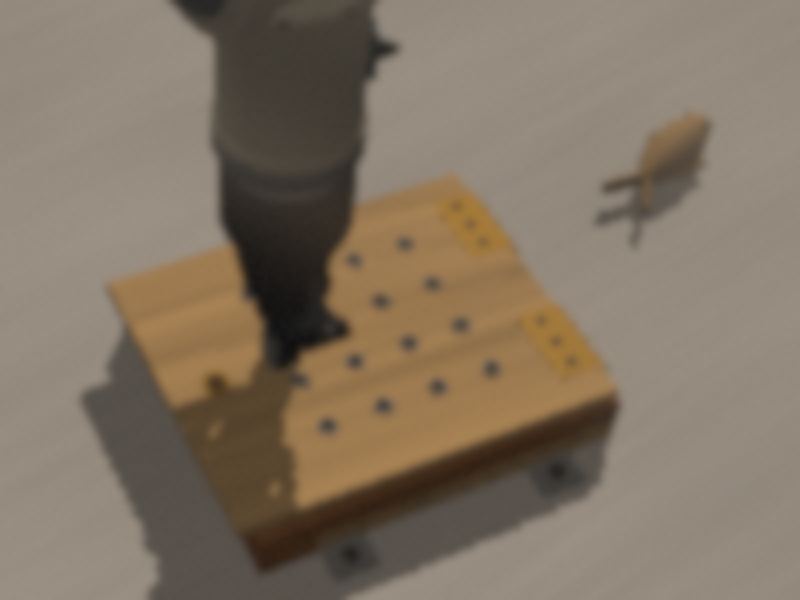

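Request:
{"api": "send_rows", "payload": {"plan": [[[0,0,0.002],[0,0,0],-1],[[0,0,0.003],[0,0,0],-1],[[0,0,0.004],[0,0,0],-1],[[0,0,0.005],[0,0,0],-1],[[0,0,0.005],[0,0,0],-1]]}}

```text
clock: 5.32
eef_pos: [573.0, 16.5, 68.2]
tcp_rot: [-3.141, -0.003, -0.197]
contact_force: [-1.2, -1.6, 6.9]
opening: 0.0
```

Request:
{"api": "send_rows", "payload": {"plan": [[[0,0,0.001],[0,0,0],-1],[[0,0,0.002],[0,0,0],-1],[[0,0,0.002],[0,0,0],-1],[[0,0,0.002],[0,0,0],-1],[[0,0,0.002],[0,0,0],-1]]}}

```text
clock: 5.73
eef_pos: [573.1, 16.4, 68.0]
tcp_rot: [-3.141, -0.004, -0.197]
contact_force: [-6.9, -0.5, 24.0]
opening: -0.0
```

```bash
python3 -c "
from h import *
shift(jw((0,-70,230)),-0.195)"
```

```text
t 5.73 at [573.1  16.4  68. ] [-3.141 -0.004 -0.197] F [-6.9 -0.5 24. ] op -0.0
shift m [0.0009, 0.0088, -0.162] rot [-0.0008, -0.0035, -0.0019]
```

Request:
{"api": "send_rows", "payload": {"plan": [[[0,0,-0.02],[0,0,0],-1],[[0,0,-0.06],[0,0,0],0.3],[[0,0.009,-0.1],[0,0,0],0.3],[[0,0.009,-0.14],[0,0,0],0.3],[[0,0.009,-0.162],[0,0,0],0.3]]}}

```text
clock: 6.15
eef_pos: [572.0, 7.5, 234.4]
tcp_rot: [-3.14, -0.008, -0.197]
contact_force: [1.3, -0.6, 0.6]
opening: 0.568
```

```bash
python3 - <<'E'
from h import *
import pickle
s=status.sense(); c=viewer.camera_params('wrist'); im=viewer.grab_frame('wrist'); c2=viewer.camera_params('wrist')
print(s['clock'],s['eef_pos'],s['tcp_rot'],s['qvel'].round(3),c['xyz'],c2['xyz'],c['orientation'])
for q in [jw((0,-106,46)),jw((0,-106,53))]: print(q,proj(c,q))
pickle.dump((c,im),open('w1.pkl','wb'))
for d in viewer.cut_out('leaf_hole','wrist'): print(d['p'],d['extent'])
save(im,'f_w',None,1.5)
u,v=proj(c,jw((0,-106,53)))[0].astype(int); save(im,'f_wz',(max(u-50,0),max(v-40,0),100,80),8)
print(u-50,v-40)
E
```

```text
6.15 [571.97379655   7.46322575 234.38646222] [-3.13960624 -0.00797358 -0.19731994] [ 0.004 -0.263 -0.219  0.     0.48   0.002] [586.76289599  90.34701463 356.42360589] [587.8826206   90.4752638  359.53477068] [ 2.8129555  -0.00678342 -0.1974604 ]
[564.70234536 -27.69926035  46.        ] [[253.69134993 209.45388911]]
[564.70234536 -27.69926035  53.        ] [[253.72636955 211.91641295]]
0.68 [130.3, 0.0, 243.9, 238.8]
0.65 [195.1, 357.7, 87.0, 15.0]
203 171
```

View pics/f_w.png

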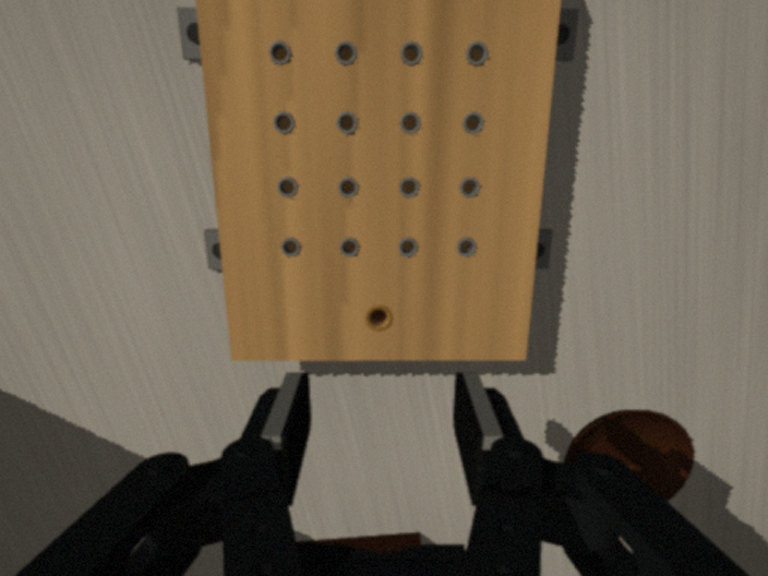

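View pics/f_wz.png

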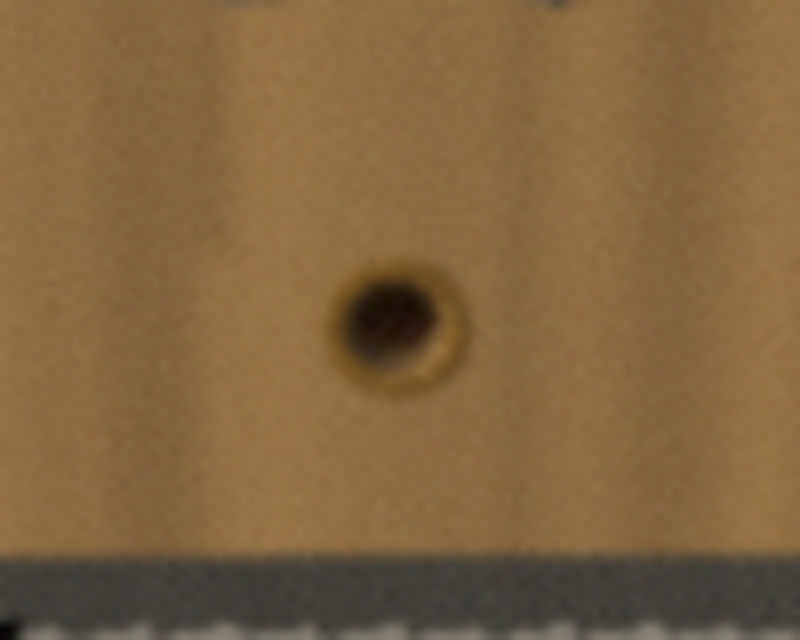

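```bash
python3 - <<'E'
from h import *
import pickle
c,im=pickle.load(open('w1.pkl','rb'))
print('hole',ray(c,(253.1,212.25),53),ray(c,(253.1,212.25),46))
shift((433,-266,215),-0.195)
E
```

```text
hole [563.99970642 -27.93212961  53.        ] [563.47455833 -30.66083625  46.        ]
t 6.25 at [573.1   7.7 234.6] [-3.139 -0.011 -0.197] F [-1.  -0.1 -0.8] op 0.65
shift m [-0.084, 0.2959, 0.0179] rot [-0.0027, -0.0112, -0.0022]
```

Request:
{"api": "send_rows", "payload": {"plan": [[[-0.084,0.296,0.018],[0,-0.011,0],0.3],[[-0.084,0.296,0.018],[0,-0.011,0],0.3],[[-0.084,0.296,0.018],[0,-0.011,0],0.3],[[-0.084,0.296,0.018],[0,-0.011,0],0.3],[[-0.084,0.296,0.018],[0,-0.011,0],0.3]]}}

```text
clock: 6.67
eef_pos: [475.6, -179.2, 218.6]
tcp_rot: [-3.138, 0.001, -0.196]
contact_force: [0.8, -0.5, -0.2]
opening: 0.646
```

```bash
python3 - <<'E'
from h import *
shift((433,-266,215),-0.195)
E
```

```text
t 6.67 at [ 475.6 -179.2  218.6] [-3.138e+00  1.000e-03 -1.960e-01] F [ 0.8 -0.5 -0.2] op 0.65
shift m [-0.0248, 0.0935, 0.0033] rot [-0.0032, 0.0011, -0.0015]
```

Request:
{"api": "send_rows", "payload": {"plan": [[[-0.012,0.04,0.003],[-0.003,0,0],0.3],[[-0.02,0.075,0.003],[-0.003,0,0],0.3],[[-0.025,0.093,0.003],[-0.003,0,0],0.3],[[-0.025,0.093,0.003],[-0.003,0,0],0.3],[[-0.025,0.093,0.003],[-0.003,0,0],0.3]]}}

```text
clock: 7.08
eef_pos: [432.0, -265.8, 214.3]
tcp_rot: [-3.14, 0.003, -0.199]
contact_force: [0.3, -0.0, 0.4]
opening: 0.651
```

```bash
python3 - <<'E'
from h import *
import pickle
s=status.sense(); c=viewer.camera_params('wrist'); im=viewer.grab_frame('wrist')
print(s['clock'],s['eef_pos'],s['tcp_rot'])
pickle.dump((c,im),open('w2.pkl','wb'))
for d in viewer.cut_out('pin_grip','wrist'):
  ys,xs=np.nonzero(d['mask']);print(d['p'],d['extent'],xs.mean(),ys.mean())
print(proj(c,[[433,-281,105],[433,-281,53]]))
save(im,'g_w',None,1.5)
E
```

```text
7.0833 [ 432.01444863 -265.80610763  214.25624535] [-3.14046042e+00  2.55549603e-03 -1.99038424e-01]
0.75 [244.7, 185.2, 31.1, 52.0] 259.7001879699248 209.50187969924812
[[260.95210442 220.39030065]
 [260.05693443 198.67657473]]
```

View pics/g_w.png

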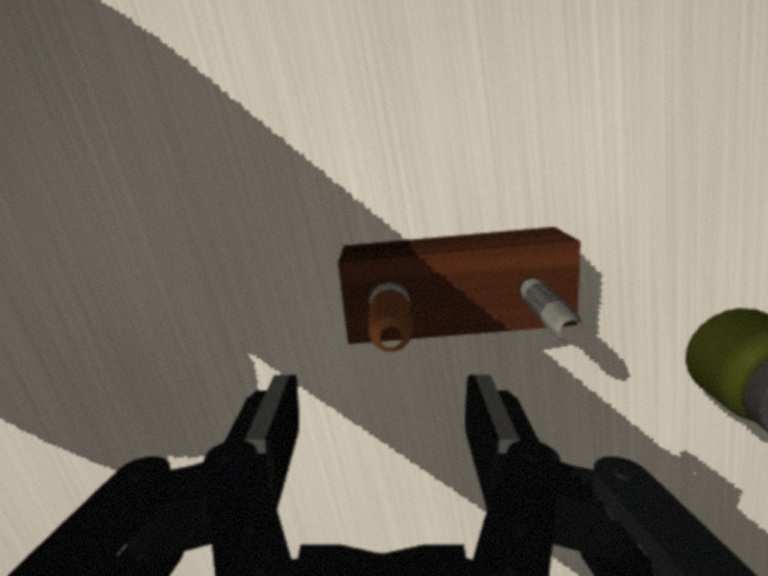

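```bash
python3 - <<'E'
from h import *
import pickle
c,im=pickle.load(open('w2.pkl','rb'))
save(np.clip(im.astype(float)*2,0,255).astype(np.uint8),'g_wz',(225,170,80,70),9)
E
```

```text
(no output)
```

View pics/g_wz.png

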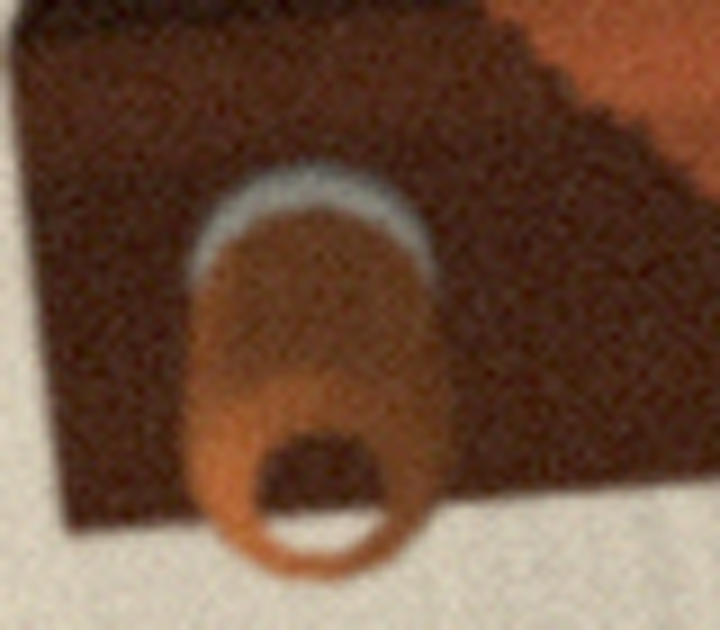

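```bash
python3 - <<'E'
from h import *
import pickle
c,im=pickle.load(open('w2.pkl','rb'))
print(ray(c,(259.7,201.0),53),ray(c,(260.6,225),105))
P=np.array([433,-281,80.]);
for off in ([433,-283],[433,-285]):
  a=np.linspace(0,2*np.pi,100); 
  for z,r in ((53,13),(105,7),(97,12.5),(80,12.5)):
    q=proj(c,np.c_[off[0]+r*np.cos(a),off[1]+r*np.sin(a),a*0+z]); print(off,z,((q.min(0)-[225,170])*9).round(),((q.max(0)-[225,170])*9).round())
shift((433,-282,83),-0.195)
E
```

```text
[ 432.22096742 -283.2210428    53.        ] [ 431.96729712 -284.84112115  105.        ]
[433, -283] 53 [196. 158.] [443. 391.]
[433, -283] 105 [248. 400.] [408. 547.]
[433, -283] 97 [188. 309.] [464. 564.]
[433, -283] 80 [193. 247.] [453. 489.]
[433, -285] 53 [199. 176.] [446. 408.]
[433, -285] 105 [253. 421.] [412. 567.]
[433, -285] 97 [193. 330.] [468. 583.]
[433, -285] 80 [198. 267.] [457. 507.]
t 7.18 at [ 432.9 -264.7  214.6] [-3.141e+00  2.000e-03 -1.960e-01] F [ 0.2 -0.3  0.3] op 0.65
shift m [0.0038, 0.0171, 0.1316] rot [-0.001, 0.002, -0.0015]
```

Request:
{"api": "send_rows", "payload": {"plan": [[[0.003,0.0184,0.02],[0,0,0],0.3],[[0.003,0.0184,0.055],[0,0,0],0.3],[[0.003,0.0184,0.09],[0,0,0],0.3],[[0.003,0.0184,0.12],[0,0,0],0.3],[[0.003,0.0184,0.132],[0,0,0],0.3]]}}

```text
clock: 7.6
eef_pos: [430.7, -280.5, 78.8]
tcp_rot: [-3.138, 0.007, -0.195]
contact_force: [-0.1, 0.1, 0.6]
opening: 0.652
```

```bash
python3 - <<'E'
from h import *
shift((432.2,-283.3,83),-0.195)
im=viewer.grab_frame('wrist'); save(im,'h_w',None,1.5)
im=viewer.grab_frame('scene'); save(im,'h_s',(80,140,120,130),4.5)
shift((432.2,-283.3,83),-0.195)
E
```

```text
t 7.6 at [ 430.7 -280.5   78.8] [-3.138  0.007 -0.195] F [-0.1  0.1  0.6] op 0.65
shift m [0.002, 0.0025, -0.0043] rot [-0.0032, 0.0068, 0.0003]
t 7.7 at [ 431.  -280.8   80. ] [-3.138  0.007 -0.195] F [ 0.5 -0.5  0. ] op 0.65
shift m [0.0017, 0.0022, -0.003] rot [-0.0032, 0.007, 0.0003]
```

View pics/h_w.png

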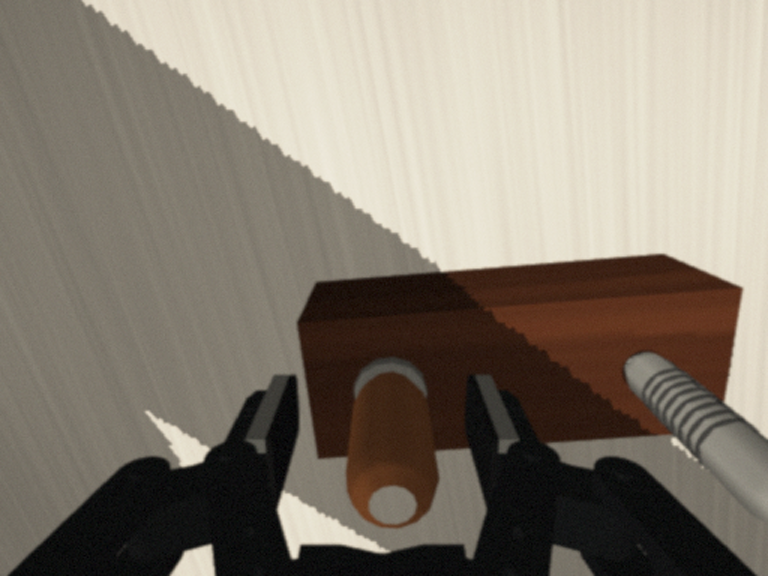

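View pics/h_s.png

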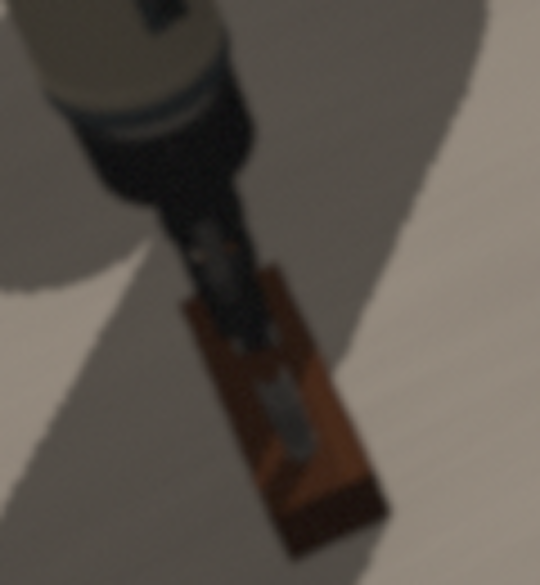

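Request:
{"api": "send_rows", "payload": {"plan": [[[0.0017,0.0022,-0.003],[-0.003,0.007,0],0.3],[[0.0017,0.0022,-0.003],[-0.003,0.007,0],0.3],[[0.0017,0.0022,-0.003],[-0.003,0.007,0],-1],[[0.0017,0.0022,-0.003],[-0.003,0.007,0],-1],[[0.0017,0.0022,-0.003],[-0.003,0.007,0],-1]], "squeeze": 70}}

```text
clock: 8.12
eef_pos: [432.9, -283.6, 84.3]
tcp_rot: [3.141, -0.002, -0.195]
contact_force: [-2.4, 2.5, 11.3]
opening: 0.275
```

```bash
python3 - <<'E'
from h import *
shift((432.2,-283.3,83),-0.195)
E
```

```text
t 8.12 at [ 432.9 -283.6   84.3] [ 3.141e+00 -2.000e-03 -1.950e-01] F [-2.4  2.5 11.3] op 0.28
shift m [-0.0008, -0.0002, 0.0013] rot [0.0006, -0.0019, 0.0004]
```

Request:
{"api": "send_rows", "payload": {"plan": [[[0,0,0],[0,0,0],-1],[[0,0,-0.01],[0,0,0],-1],[[0,0,-0.04],[0,0,0],-1],[[0,0,-0.075],[0,0,0],-1],[[0,0,-0.1],[0,0,0],-1]]}}

```text
clock: 8.53
eef_pos: [433.0, -283.8, 187.3]
tcp_rot: [3.14, -0.003, -0.195]
contact_force: [0.4, -0.5, -1.2]
opening: 0.273
```

```bash
python3 - <<'E'
from h import *
s=status.sense();c=viewer.camera_params('wrist'); im=viewer.grab_frame('wrist'); save(im,'i_w',None,1.5)
A=rot(s['tcp_rot']); print(s['eef_pos'])
for d in (3,75): print(proj(c,s['eef_pos']+A[:,2]*d)*1.5)
print(c['xyz'],c['orientation'])
shift((564.2,-28,160),-0.195)
E
```

```text
[ 433.02254514 -283.8481486   187.28182963]
[[384.34731247 423.54730164]]
[[383.58671534 330.4177767 ]]
[ 448.25085781 -200.66599239  309.07590975] [ 2.80984382e+00 -2.14340579e-03 -1.94879962e-01]
t 8.58 at [ 435.1 -285.2  191.5] [ 3.138 -0.009 -0.195] F [ 1.9 -1.2  2.2] op 0.27
shift m [0.0766, -0.2774, 0.0312] rot [0.0035, -0.0092, 0.0002]
```

View pics/i_w.png

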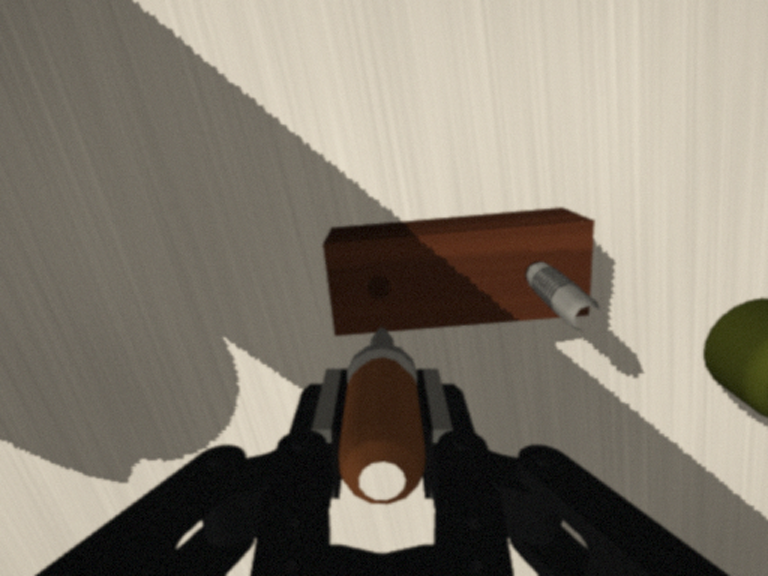

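Request:
{"api": "send_rows", "payload": {"plan": [[[0.0766,-0.277,0.03],[0.003,-0.009,0],-1],[[0.0766,-0.277,0.03],[0.003,-0.009,0],-1],[[0.0766,-0.277,0.03],[0.003,-0.009,0],-1],[[0.0766,-0.277,0.03],[0.003,-0.009,0],-1],[[0.0766,-0.277,0.03],[0.003,-0.009,0],-1]]}}

```text
clock: 9.0
eef_pos: [528.4, -97.3, 168.3]
tcp_rot: [3.141, -0.001, -0.195]
contact_force: [1.2, -0.8, -0.4]
opening: 0.272
```

```bash
python3 - <<'E'
from h import *
shift((564.2,-28,160),-0.195)
E
```

```text
t 9.0 at [528.4 -97.3 168.3] [ 3.141e+00 -1.000e-03 -1.950e-01] F [ 1.2 -0.8 -0.4] op 0.27
shift m [0.0217, -0.0749, 0.0083] rot [0.0006, -0.0012, -0.0004]
```

Request:
{"api": "send_rows", "payload": {"plan": [[[0.012,-0.04,0.006],[0,-0.001,0],-1],[[0.018,-0.062,0.008],[0,-0.001,0],-1],[[0.0215,-0.075,0.008],[0,-0.001,0],-1],[[0.0215,-0.075,0.008],[0,-0.001,0],-1],[[0.0215,-0.075,0.008],[0,-0.001,0],-1]]}}

```text
clock: 9.42
eef_pos: [563.8, -27.9, 160.6]
tcp_rot: [3.141, -0.0, -0.194]
contact_force: [0.4, -0.3, -0.7]
opening: 0.272
```

```bash
cat > look.py <<'E'
from h import *
import sys,pickle
n=sys.argv[1]
s=status.sense();c=viewer.camera_params('wrist'); im=viewer.grab_frame('wrist')
pickle.dump((c,im,s),open(n+'.pkl','wb'))
A=rot(s['tcp_rot']); print(s['clock'],s['eef_pos'].round(1),s['tcp_rot'].round(4),s['contact_force'].round(1),s['opening'])
l,t=205,170
save(im,n,(l,t,100,75),8)
tip=s['eef_pos']+A[:,2]*75
print('pred tip crop',((proj(c,tip)-[l,t])*8).round(),'world',tip.round(1),'hole crop',((proj(c,[[564,-27.9,53],[564.7,-27.7,53],[564.7,-27.7,36]])-[l,t])*8).round().tolist())
E
python3 look.py j
```

```text
9.4167 [563.8 -27.9 160.6] [ 3.1406e+00 -1.0000e-04 -1.9400e-01] [ 0.4 -0.3 -0.7] 0.2722150001522712
pred tip crop [[406. 402.]] world [563.8 -27.9  85.6] hole crop [[406.0, 267.0], [413.0, 264.0], [412.0, 207.0]]
```

View pics/j.png

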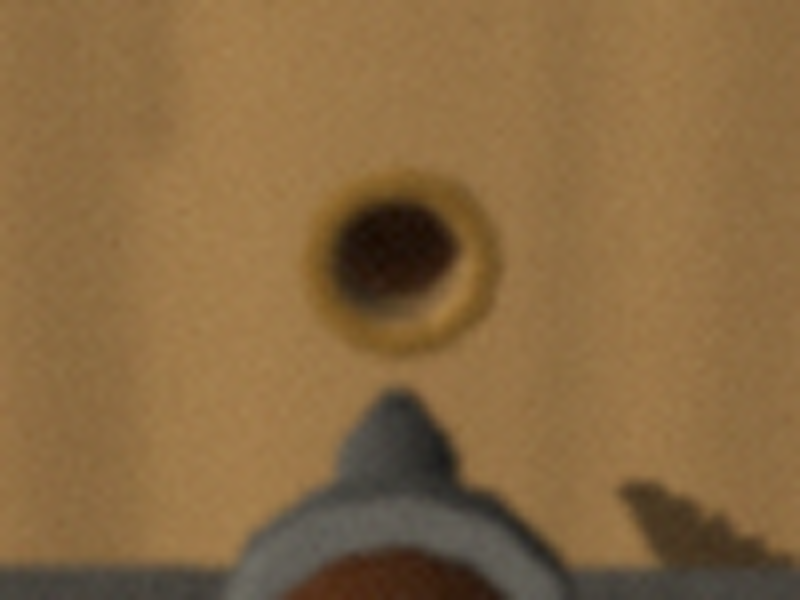

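Request:
{"api": "send_rows", "payload": {"plan": [[[0,0,0.01],[0,0,0],-1],[[0,0,0.02],[0,0,0],-1],[[0,0,0.026],[0,0,0],-1],[[0,0,0.027],[0,0,0],-1],[[0,0,0.027],[0,0,0],-1]]}}

```text
clock: 9.88
eef_pos: [562.8, -29.1, 132.6]
tcp_rot: [3.14, 0.002, -0.196]
contact_force: [0.7, -0.9, -0.8]
opening: 0.275
```

```bash
python3 look.py k
```

```text
9.8833 [562.8 -29.1 132.6] [ 3.1403e+00  1.9000e-03 -1.9600e-01] [ 0.7 -0.9 -0.8] 0.27482925448796525
pred tip crop [[406. 402.]] world [562.6 -29.2  57.6] hole crop [[419.0, 364.0], [427.0, 361.0], [425.0, 290.0]]
```

View pics/k.png

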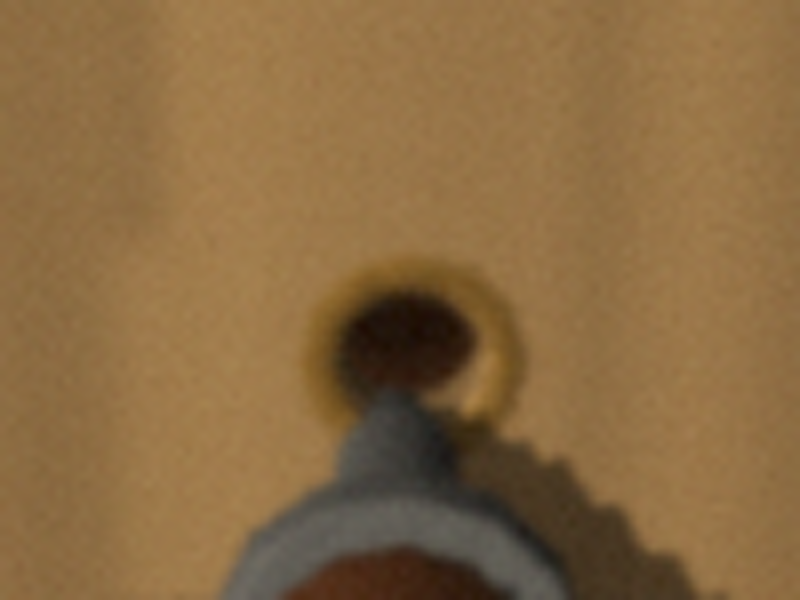

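```bash
python3 - <<'E'
from h import *
shift((564.4,-27.7,131),-0.195)
E
```

```text
t 9.93 at [563.2 -29.  133.1] [ 3.14e+00  1.00e-03 -1.96e-01] F [ 0.3 -0.4  0.6] op 0.27
shift m [0.0009, -0.0015, 0.0021] rot [0.0011, 0.0009, -0.0009]
```

Request:
{"api": "send_rows", "payload": {"plan": [[[0.001,-0.0015,0.001],[0.001,0.001,-0.001],-1],[[0.001,-0.0015,0.001],[0.001,0.001,-0.001],-1],[[0.001,-0.0015,0.001],[0.001,0.001,-0.001],-1],[[0.001,-0.0015,0.001],[0.001,0.001,-0.001],-1],[[0.001,-0.0015,0.001],[0.001,0.001,-0.001],-1]]}}

```text
clock: 10.35
eef_pos: [564.6, -27.6, 132.3]
tcp_rot: [3.141, -0.0, -0.195]
contact_force: [0.0, -0.5, -1.0]
opening: 0.27
```

```bash
python3 look.py l
```

```text
10.35 [564.6 -27.6 132.3] [ 3.1415e+00 -4.0000e-04 -1.9470e-01] [ 0.  -0.5 -1. ] 0.27009100468872044
pred tip crop [[406. 402.]] world [564.6 -27.6  57.3] hole crop [[399.0, 386.0], [407.0, 382.0], [406.0, 311.0]]
```

View pics/l.png

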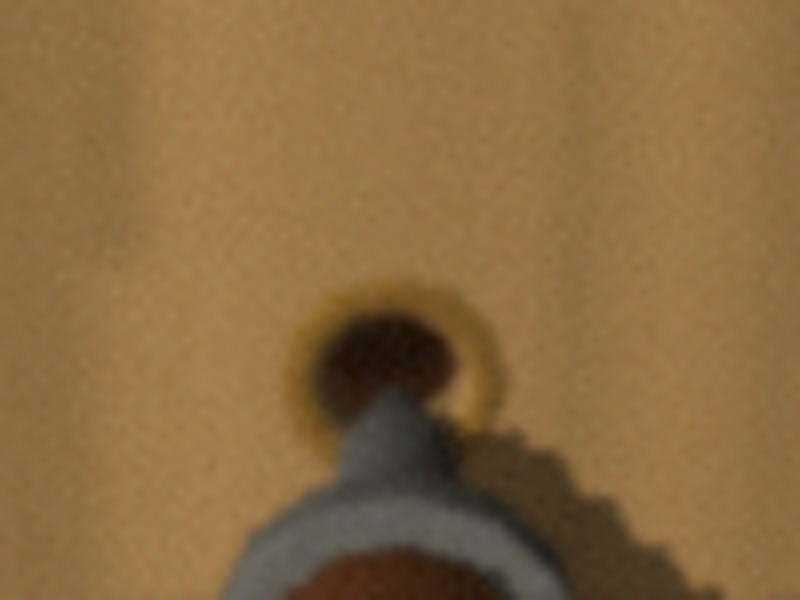

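Request:
{"api": "send_rows", "payload": {"plan": [[[-0.0003,0,0.004],[0,0,0],-1],[[-0.0003,0,0.008],[0,0,0],-1],[[-0.0003,0,0.011],[0,0,0],-1],[[-0.0003,0,0.013],[0,0,0],-1],[[-0.0003,0,0.013],[0,0,0],-1]]}}

```text
clock: 10.82
eef_pos: [563.9, -27.6, 118.5]
tcp_rot: [3.141, 0.001, -0.195]
contact_force: [-0.2, 0.1, -1.0]
opening: 0.267
```

```bash
python3 look.py m
```

```text
10.8167 [563.9 -27.6 118.5] [ 3.1413e+00  8.0000e-04 -1.9470e-01] [-0.2  0.1 -1. ] 0.2666169836769466
pred tip crop [[406. 402.]] world [563.8 -27.6  43.5] hole crop [[410.0, 452.0], [418.0, 448.0], [416.0, 367.0]]
```

View pics/m.png

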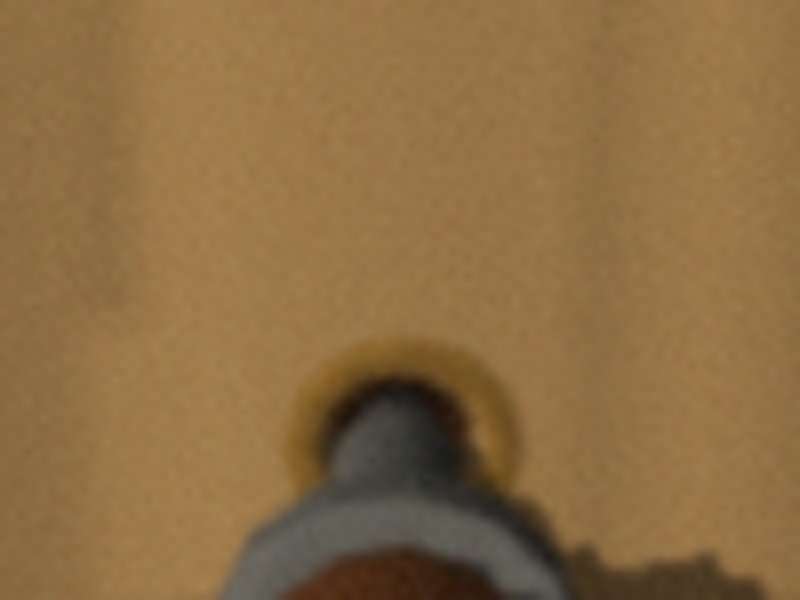

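Request:
{"api": "send_rows", "payload": {"plan": [[[0.0002,0,0.005],[0,0,0],-1],[[0.0002,0,0.01],[0,0,0],-1],[[0.0002,0,0.015],[0,0,0],-1],[[0.0002,0,0.019],[0,0,0],-1],[[0.0002,0,0.021],[0,0,0],-1]]}}

```text
clock: 11.28
eef_pos: [563.9, -27.6, 97.0]
tcp_rot: [3.141, 0.001, -0.195]
contact_force: [0.4, 0.5, 0.1]
opening: 0.273
```

```bash
python3 look.py n
```

```text
11.2833 [563.9 -27.6  97. ] [ 3.1413e+00  1.3000e-03 -1.9470e-01] [0.4 0.5 0.1] 0.2727380879641494
pred tip crop [[406. 402.]] world [563.8 -27.6  22. ] hole crop [[410.0, 574.0], [419.0, 570.0], [418.0, 472.0]]
```

View pics/n.png

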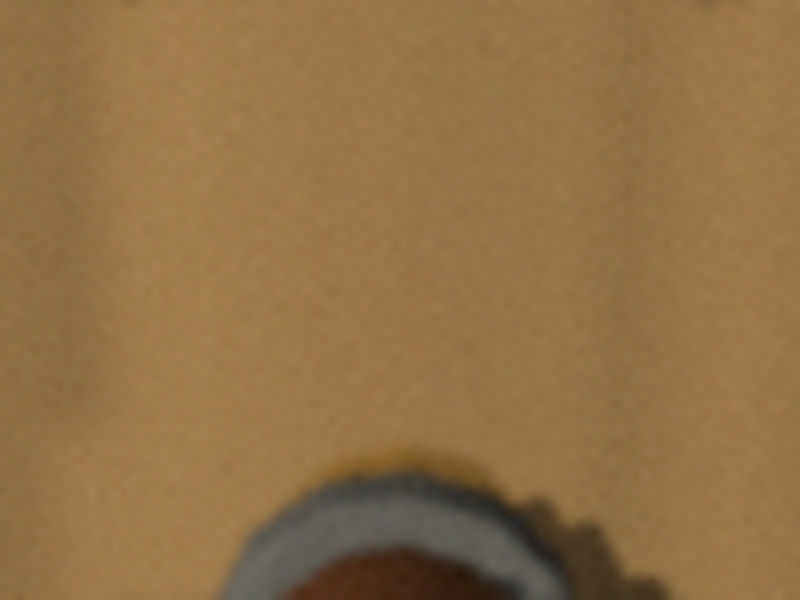

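Request:
{"api": "send_rows", "payload": {"plan": [[[0.0002,0,0.003],[0,0,0],-1],[[0.0002,0,0.006],[0,0,0],-1],[[0.0002,0,0.008],[0,0,0],-1],[[0.0002,0,0.01],[0,0,0],-1],[[0.0002,0,0.012],[0,0,0],-1]]}}

```text
clock: 11.75
eef_pos: [564.2, -27.8, 84.9]
tcp_rot: [3.141, 0.001, -0.195]
contact_force: [-1.5, -2.1, 3.0]
opening: 0.272
```

Request:
{"api": "send_rows", "payload": {"plan": [[[0,0,0.001],[0,0,0],-1],[[0,0,0.002],[0,0,0],-1],[[0,0,0.003],[0,0,0],-1],[[0,0,0.0035],[0,0,0],-1],[[0,0,0.0035],[0,0,0],-1]]}}

```text
clock: 12.17
eef_pos: [564.3, -27.9, 82.3]
tcp_rot: [3.141, 0.001, -0.195]
contact_force: [-4.0, -1.3, 12.2]
opening: 0.272
```

Request:
{"api": "send_rows", "payload": {"plan": [[[0,0,0.001],[0,0,0],-1],[[0,0,0.0015],[0,0,0],-1],[[0,0,0.0015],[0,0,0],-1],[[0,0,0.0015],[0,0,0],-1],[[0,0,0.0015],[0,0,0],-1]]}}

```text
clock: 12.58
eef_pos: [564.4, -27.9, 82.3]
tcp_rot: [3.141, 0.001, -0.195]
contact_force: [-6.3, -0.4, 19.0]
opening: 0.272
```

```bash
python3 - <<'E'
from h import *
im=viewer.grab_frame('scene'); save(im,'o_s',(190,90,200,150),4)
c=viewer.camera_params('scene')
im=viewer.grab_frame('wrist'); save(im,'o_w',None,1.5)
shift((564.2,-28,82),-0.195)
E
```

```text
t 12.68 at [564.4 -27.9  82.3] [ 3.141  0.    -0.195] F [-5.5 -0.4 20. ] op 0.27
shift m [-0.0002, 0.0002, 0.0003] rot [0.0006, 0.0004, 0.0005]
```

View pics/o_s.png

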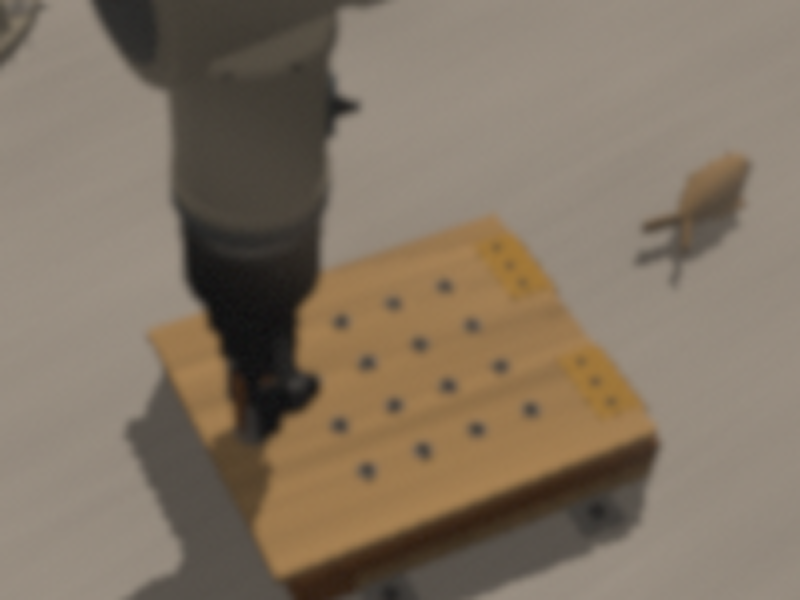

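View pics/o_w.png

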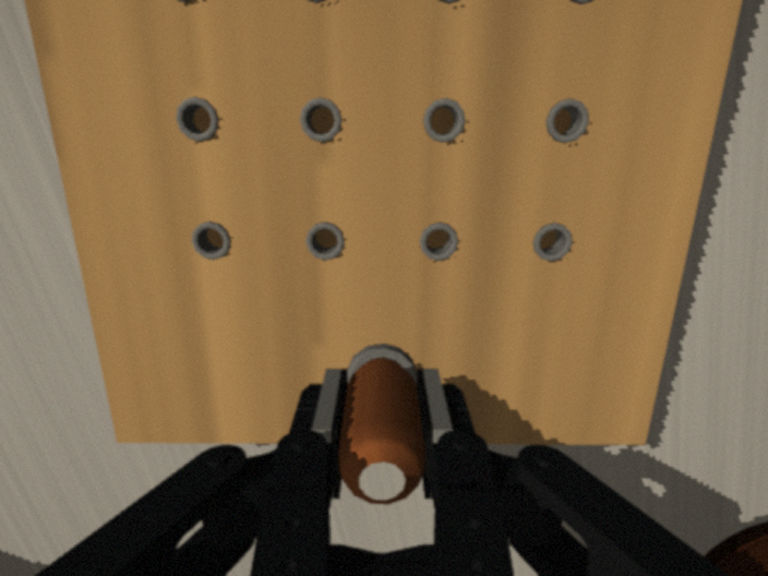

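```bash
python3 - <<'E'
from h import *
for l in ('dish','jar','fish','stand','punch_mid'):
    if l=='dish': viewer.grab_frame('top')
    d=viewer.cut_out(l,'top'); print(l,[(round(x['p'],2),x['extent']) for x in d[:1]])
s=status.sense(); print(s['clock'],s['eef_pos'],s['contact_force'],s['opening'])
print(job.sign_off())
E
```

```text
dish [(0.58, [304.6, 120.5, 33.7, 32.8])]
jar [(0.73, [365.6, 144.2, 26.2, 22.3])]
fish [(0.69, [119.4, 187.9, 33.7, 17.1])]
stand [(0.69, [336.8, 191.6, 26.7, 52.2])]
punch_mid [(0.38, [349.5, 202.2, 5.8, 4.4])]
12.9833 [564.35605412 -27.89995082  82.25167995] [-6.38287369 -0.8104334  20.08469372] 0.2729407737170959
the job is handed in; nothing more can be done
None
```

The leaf is folded shut on the blank and the locating pin is home through the leaf and the rail. I handed the job in at about 13 s, with the gripper still holding the pin and pressing down.

- **Leaf:** I pushed it down from behind with the closed fingers until it stopped solid at the shut height, with the fingertips at z = 46 mm. After I let go, it sat on its plungers, as expected.
- **Pin:** I lined the tip up with the brass-ringed hole in the wrist camera and lowered it. There was almost no force on the way down until the collar met the leaf.
- **Last checks:** The tool height stayed at 82.3 mm, where the collar sits on the shut leaf, while the push rose from 12 to 20 N. The push then held steady at about 20 N. The pin had not slipped in the grip.
- **Other things:** The dish, jar, fish, stand and punch show no movement in the top camera, to within a few pixels. The punch was a weak detection (0.38).
- **Remaining disagreement:** A sideways force of about 6 N remained on the tool. I did not remove it.

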